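# Clear and hold open the seal cage gate

### The arm

A 6-joint arm with a two-finger parallel gripper is mounted at the origin on the work surface. World frame = base frame: x ahead of the robot, y to its left, z up, the work surface at z = 0. Lengths are in mm, angles in degrees, forces in N, time in s.
With the tool pointing down it reaches from about 325 to 925 mm from the base axis. Payload 3.1 kg.
Tool frame: the origin (TCP) lies at the very end of the fingers, on their centre line; the grasp point (between the pads) lies grasp_offset behind it (grasp_offset is the distance from the TCP to the grasp point, in mm); z points along the fingers, x is the direction in which the jaws open and shut, and the axes are right-handed (so a half turn about z gives the same grasp; the last joint's range is limited). The gripper opens to 85 mm and grips with 20 to 120 N. Pads are 22 mm wide; open, the fingers measure 114 mm over their backs; the gripper's body (76 mm by 85 mm) begins 54 mm behind the grasp point. The pads swing forward as they close: fully open they stand 13 mm farther back than shut.
Start: joints at [-70.944, 12.427, 92.441, -0, 75.132, -6.429], TCP at [268.945, -564.188, 231.3] pointing down, gripper open.
Joint ranges: [-157.48, 157.48], [-44.54, 120.13], [17.64, 146.25], [-64.5, 244.5], [7.68, 150.69], [-147.95, 147.95]. Speed limits (degrees/s): [159.86, 159.86, 180, 180, 180, 180].

### API

Orientations are given as [roll, pitch, yaw] about the fixed x, y, z axes, in that order (R = Rz(yaw) Ry(pitch) Rx(roll)).
In Python, from station import * gives the robot as it stands. Calls block until the motion is done:
- goto(position, orientation): joint-space move of the TCP to a pose.
- move_l(position, attitude=None, speed=150): straight line of the TCP; attitude=None keeps the orientation; speed is the mean speed in mm/s.
- move_j(angles): joint-space move.
- grip(opening, squeeze=None): finger opening in mm; squeeze is the grip in N (None keeps the last); returns when the fingers have stopped.
- wait(seconds).
- solve_ik(position, orientation): joint angles nearest the present ones, or None.
- get_obs(): the state.
- get_image(name): name is "side" or "top" or "wrist"; returns the picture (400x640x3 uint8, red, green, blue); there is no depth.
- get_calibration(name): a dict with "fx", "fy", "cx", "cy" (pixels), "R" (3x3) and "t" (3): a world point X has camera coordinates R X + t; the wrist camera has in their place "mount" (4x4, takes a point from camera to tool coordinates, whose origin is the TCP and whose axes are the tool frame's). Camera axes: x right, y down, z forward; pixel columns grow to the right and rows downward; lengths in mm; the calibration is good to about 2 mm. A picture is of the moment at which its call begins: read the wrist's pose just before it. get_calibration takes no time and is no camera call.
A pose or a line that the arm cannot do raises Unreachable and nothing moves.
- sign_off(): hands the job in, once; it reports no verdict.
Trained networks look in the newest picture that a camera, given by its name, has taken for a name from the list of things; names that differ only in an ending like _2 or _b are one class to them, and where a whole thing is asked for, a point or a joint stands for the part that bears it (a point fixed in the world has none). Each returns a list of dicts, best first, with "score" (0 to 1); they miss things now and then, are a little off and sometimes report something else, mostly with a low value. They report only what shows in the picture. A call takes as long as a camera call. They do not tell look-alikes from the thing itself.
- spot_in(name, camera): "extent" ([centre column, centre row, width, height] in pixels, round what is visible of it).
- regions_of(name, camera): "region" (400x640 bool, what is visible of it) and "extent" ([centre column, centre row, width, height] in pixels, round what is visible of it).
The state is a dict: "t": time; "joint_pos": joint angles; "qvel": joint speeds; "effort": joint torques, N m; "tcp_pos": TCP position; "ee_rot": TCP orientation; "wrist_force": force on the tool from outside, world axes, zero at the start; "moment": the same for the moment, N m; "grip_width": finger opening in mm.
Only numpy, scipy, OpenCV 4.12 (cv2) and the standard library are available. Lean on these libraries where they do the work, as an engineer would, in place of code of your own. Each camera call takes 0.05 s, during which the arm holds its last target.

### The job

The clerk needs both hands in the seal cage: slide the tin of seals along the desk, without lifting or tipping it, out of the gate's way until it stands inside the yellow ring, and let go of it. Then squeeze the red catch fully, then the blue catch fully, take the gate by its black peg, swing it open past its click until it stands square to the cage front, and keep holding it wide: the job finishes with you still holding the sprung gate open by its peg. Leave the other things on the desk alone.

Things in the scene. Friction and masses are not known exactly. Their poses are not given: they have to be found in the camera images.
- cage: grey steel seal cage, 140 deep x 240 wide x 106 mm high, standing on the desk, fixed. Origin: centre of its underside; x points into the cage (away from its open front), y to the left when facing the front from the robot, z up. Two squeeze catches stand on its top, the gate hangs 85 mm in front of the origin. The latch is a real one: the blue catch cannot move until the red one is squeezed, and the gate cannot open until the blue one is squeezed
- red_catch (a point): middle of the red catch as it is when squeezed, on the cage top, 145 mm above the desk; axes as the cage. Squeeze along cage x: a fixed grey lug whose outer face is 10 mm in +x of this point and a sliding red tab whose outer face is 20 mm in -x of it when out, 10 mm when squeezed. Both are 22 mm wide in y and reach up to 156 mm over the desk (cage top 106; low rails beside them reach up to 124, so keep fingertips above 128)
- catch_red (a joint): travel of the red tab in m: 0 out, 0.010 fully squeezed (towards cage +x). It stays where it is left; moving it takes about 4 N. May start up to 0.002 in
- blue_catch (a point): middle of the blue catch as it is when squeezed, on the cage top, 145 mm above the desk; axes as the cage. Squeeze along cage y: a fixed grey lug whose outer face is 10 mm in -y of this point and a sliding blue tab whose outer face is 20 mm in +y of it when out, 10 mm when squeezed. Both are 22 mm wide in x and reach up to 156 mm over the desk; low rails and the bolt beside them reach up to 124
- catch_blue (a joint): travel of the blue tab in m: 0 out, 0.010 fully squeezed (towards cage -y). It stays where it is left; about 4 N
- gate (a joint): opening angle of the mesh gate in rad: 0 shut, 1.57 square to the cage front, 1.75 stop. Upright hinge at the gate's right end seen from the robot; opens towards the robot, turning counter-clockwise seen from above. Gate: 215 mm long, 12 to 110 mm above the desk. A ball detent at about 0.4 to 0.7 rad needs some 5 N at the peg; a spring pulls the gate back with about 2 N at the peg when wide open, so it will not stay wide by itself
- gate_hinge (a point): point on the gate's upright hinge axis, 140 mm above the desk; does not move with the gate. Under the gate a round sill plate, 64 mm in radius about the hinge and 5 mm high, lies on the desk
- gate_peg (a point): grip point of the gate's black upright peg handle: round, 14 mm thick, from 108 to 166 mm above the desk, this point at 145 mm. It stands 23 mm in front of the gate and 147 mm from the hinge axis and moves with the gate
- tin_mid (a point): centre (half-way up, 45 mm) of the screw-top tin of lead seals: upright cylinder 90 mm high, 54 mm thick, knurled lid of the same width over the top 18 mm; 0.35 to 0.7 kg. It starts in front of the gate, in the way of its swing
- ring_yellow: yellow ring painted on the desk, origin at its centre, 84 mm inside and 104 mm outside diameter, flat
- ring_white: white ring painted on the desk, same size, flat, not used in this job. The two rings lie left and right of the gate's swing, either way round
- seal_cap_mid (a point): centre of a loose yellow plastic seal cap, 42 mm wide, 24 mm high
- switch_knob_mid (a point): centre of a loose brown bakelite switch knob, 44 mm wide, 26 mm high
- punch_mid (a point): grip centre of a loose steel punch lying on the desk, 13 mm thick, from 30 mm behind to 85 mm in front of this point along its x
- stamp_mid (a point): centre of a loose wooden hand stamp, 45 x 28 mm, 68 mm high
- ink_pad_mid (a point): centre of a loose ink pad, 55 x 80 mm, 14 mm high
Things that resemble listed ones, but are neither listed nor needed, are in the scene too. Of the things like the part that bears tin_mid, leave any that is turquoise; of the rest the smaller one is meant.

How it is judged:
By the outcome, as a careful person would: the job done as asked, in the order asked, and still so for the second after the job is handed in, while the arm keeps its last pose, push and grip.
It also fails if it takes over 72 s, if anything falls off the work surface, if the arm or the gripper's body presses on something with over 40 N, if the wrist force passes 120 N, or if a joint passes its speed limit or range.

## Working session

There is one attempt and no reset: what is moved stays moved. The work goes in short steps, each a Python script; the robot and the scene stay as the last script left them, time stands still between calls to the robot, and variables do not carry over. Pictures are saved under pics/ and viewed, and the job is handed in when it is done.

```bash
ls; mkdir -p pics; python3 - <<'E'
from station import *
import cv2,numpy as np
o=get_obs();print(o)
for n in["side","top","wrist"]:
    im=get_image(n);cv2.imwrite(f"pics/{n}0.png",im[:,:,::-1]);print(n,get_calibration(n))
print(get_obs()['t'])
E
```

```text
pics
{'t': 0.0, 'joint_pos': array([-7.09452650e+01,  1.24786844e+01,  9.25284997e+01,  3.03857680e-04,
        7.51314656e+01, -6.42876780e+00]), 'qvel': array([ 0.02919753, -0.03491392,  0.10752418,  0.13391749, -0.02846105,
        0.00127804]), 'effort': array([-1.07172313e-03, -3.96847987e+01, -3.03850150e+01, -1.99673891e-04,
        9.75707924e-03,  1.01605615e-06]), 'tcp_pos': array([ 268.65966745, -563.41090803,  229.94721552]), 'ee_rot': array([-1.79984184e+02,  1.37744971e-01, -6.45165566e+01]), 'wrist_force': array([ 0.52163349, -0.12565464,  0.26404113]), 'moment': array([ 0.0444305 ,  0.03037869, -0.03856505]), 'grip_width': 85.04691766247407}
side {'fx': 441.9907837663195, 'fy': 441.9907837663195, 'cx': 313.25054768688267, 'cy': 200.76104520642136, 'R': array([[-0.98576973, -0.16772269,  0.01127523],
       [-0.13582265,  0.75516912, -0.64130477],
       [ 0.09904665, -0.63371026, -0.76720341]]), 't': array([ 516.69782699,  159.36970132, 1137.35775205])}
top {'fx': 377.5410307790739, 'fy': 377.5410307790739, 'cx': 324.42082650390523, 'cy': 205.5080486065787, 'R': array([[-2.04026531e-02, -9.99789184e-01, -2.30631221e-03],
       [-9.93171081e-01,  2.05325245e-02, -1.14846065e-01],
       [ 1.14869208e-01, -5.26018350e-05, -9.93380623e-01]]), 't': array([  -3.69445777,  555.60070834, 1187.90356034])}
wrist {'fx': 333.6369533037868, 'fy': 333.6369533037868, 'cx': 319.39789533415995, 'cy': 204.5808521035385, 'mount': array([[ 9.99999202e-01, -1.05368617e-03, -6.96437571e-04,
         4.21142629e-01],
       [ 1.20825236e-03,  9.58696909e-01,  2.84427102e-01,
        -7.26375055e+01],
       [ 3.67975643e-04, -2.84427716e-01,  9.58697418e-01,
        -1.42820574e+02],
       [ 0.00000000e+00,  0.00000000e+00,  0.00000000e+00,
         1.00000000e+00]])}
0.15
```

View pics/top0.png

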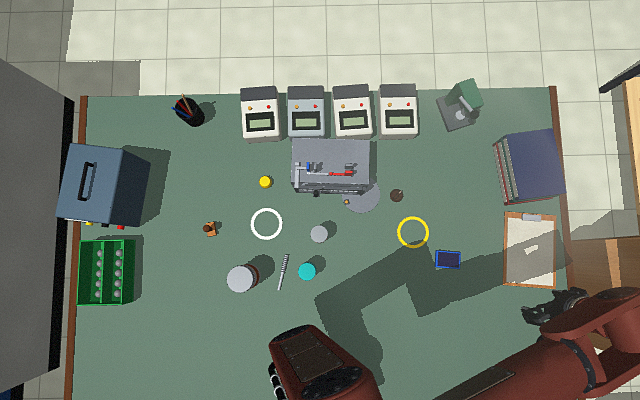

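View pics/side0.png

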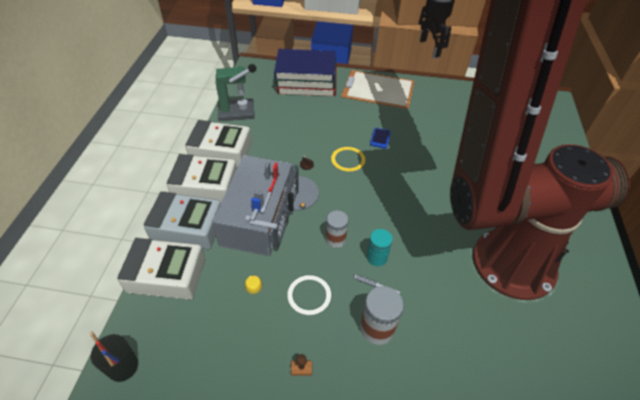

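```bash
python3 - <<'E'
import station
print([n for n in dir(station) if not n.startswith('__')])
print(getattr(station,'grasp_offset',None))
E
```

```text
['Unreachable', 'get_calibration', 'get_image', 'get_obs', 'goto', 'grasp_offset', 'grip', 'move_j', 'move_l', 'regions_of', 'sign_off', 'solve_ik', 'spot_in', 'wait']
18.700000000000003
```

Tin candidates in the top picture are the small grey tin at (319,233), the large grey tin at (240,278) and the turquoise one at (307,271). Turquoise is excluded and the smaller of the other two is meant, so I choose (319,233). Next I check it in close crops.

```bash
python3 - <<'E'
import cv2
a=cv2.imread('pics/top0.png')[125:285,225:445];cv2.imwrite('pics/tc.png',cv2.resize(a,None,fx=3.6,fy=3.6,interpolation=cv2.INTER_CUBIC))
a=cv2.imread('pics/side0.png')[140:300,200:410];cv2.imwrite('pics/sc.png',cv2.resize(a,None,fx=3.7,fy=3.7,interpolation=cv2.INTER_CUBIC))
E
```

```text
(no output)
```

View pics/tc.png

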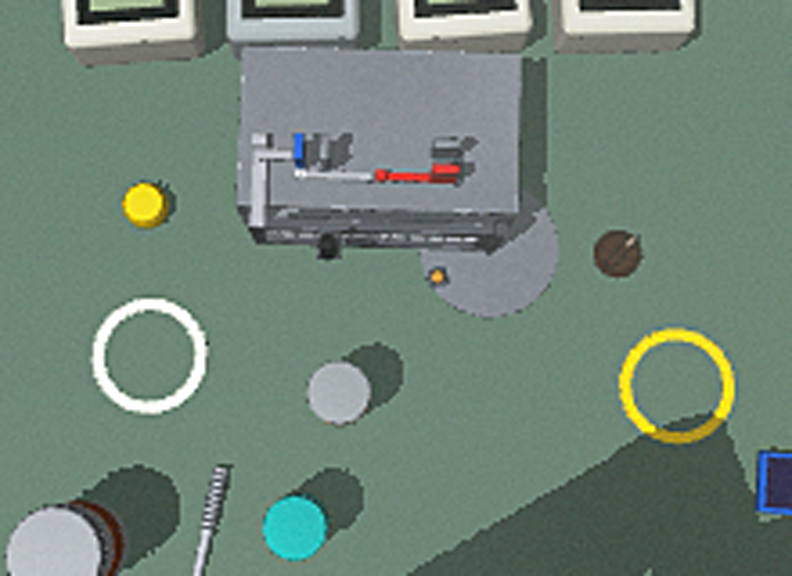

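View pics/sc.png

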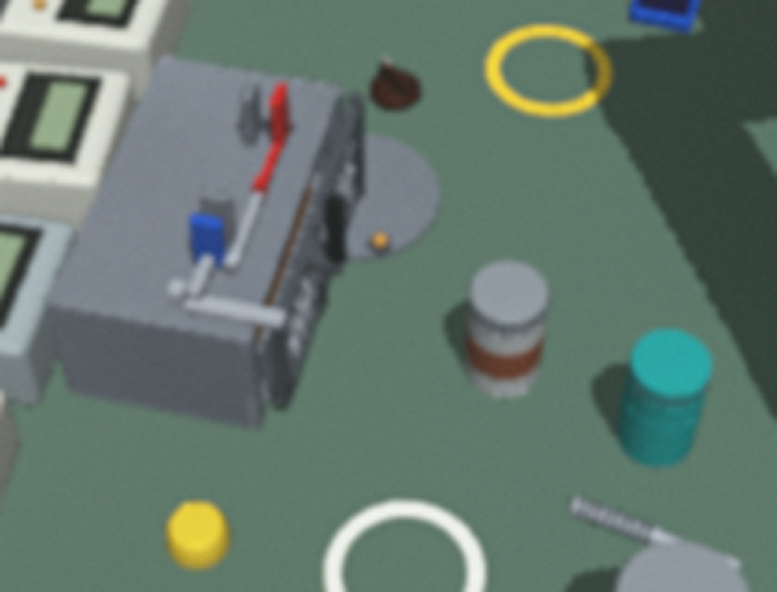

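```bash
cat > h.py <<'E'
from station import *
import numpy as np,cv2
def P(c,u,v,z,R=None,t=None):
    k=get_calibration(c)
    d=np.array([(u-k['cx'])/k['fx'],(v-k['cy'])/k['fy'],1.])
    R,t=k['R'],k['t']
    o=-R.T@t; w=R.T@d
    return (o+w*(z-o[2])/w[2]).round(1)
def Q(c,X):
    k=get_calibration(c);p=k['R']@np.asarray(X,float)+k['t']
    return np.array([k['fx']*p[0]/p[2]+k['cx'],k['fy']*p[1]/p[2]+k['cy']]).round(1)
E
python3 - <<'E'
from h import *
T=lambda a,b,z:P('top',a/3.6+225-.36,b/3.6+125-.36,z)
S=lambda a,b,z:P('side',a/3.7+200-.36,b/3.7+140-.36,z)
print('tin',T(340,393,90),S(508,292,90))
print('ring',T(677,386,0),S(549,70,0))
print('cap/knob',T(145,205,24),T(617,254,20))
print('cage BL BR FR FL',T(241,48,106),T(521,55,106),T(519,210,106),T(238,208,106))
print('cage side BR FR BL FL',S(165,58,106),S(340,88,106),S(57,302,106),S(255,345,106))
print('peg',T(328,240,166),S(335,200,166))
print('sill bottom',T(490,253,5))
print('red tab', T(446,167,156),'lug',T(447,140,156)); print('blue tab',T(299,137,156),'lug',T(322,140,156))
get_image('top');get_image('side')
for n in['cage','tin_mid','ring_yellow','gate','gate_peg','catch_red','catch_blue']:
  for c in['top','side']:
    print(n,c,[(r['score'],np.round(r['extent'],1)) for r in spot_in(n,c)][:4])
print(get_obs()['t'])
E
```

```text
tin [462.2   2.9  90. ] [463.5   7.9  90. ]
ring [ 465.9 -303.5    0. ] [ 465.7 -301.     0. ]
cap/knob [639.3 178.3  24. ] [ 585.9 -250.1   20. ]
cage BL BR FR FL [759.6  82.3 106. ] [ 748.3 -158.3  106. ] [ 613.3 -152.   106. ] [620.   86.3 106. ]
cage side BR FR BL FL [ 746. -154.  106.] [ 610.6 -146.5  106. ] [754.9  81.  106. ] [618.3  92.1 106. ]
peg [581.7   9.1 166. ] [580.2  11.8 166. ]
sill bottom [ 591.4 -136.2    5. ]
red tab [641.3 -87.8 156. ] lug [663.7 -89.3 156. ]
blue tab [668.7  31.5 156. ] lug [665.9  12.7 156. ]
cage top [(0.58, array([333.5, 175.4,  89. ,  77.9]))]
cage side [(0.77, array([262.4, 205.3, 105.7, 105.7]))]
tin_mid top [(0.97, array([244.3, 277.2,  36.7,  23.1])), (0.67, array([320.1, 235.3,  16.5,  12.7])), (0.57, array([308.1, 270.4,  19. ,  21.4])), (0.42, array([335.8, 173.8,  89.9,  75.7]))]
tin_mid side [(0.96, array([383.1, 312.9,  41.9,  56.1])), (0.71, array([380.5, 246.6,  20.2,  39. ])), (0.62, array([338.6, 229.9,  23.9,  34.9]))]
ring_yellow top [(0.6, array([413. , 231.6,  34.3,  32.7])), (0.17, array([333.3, 173.9,  89. ,  79. ]))]
ring_yellow side [(0.8, array([346.9, 157.4,  31.1,  22.9]))]
gate top [(0.58, array([328.6, 179.3,  70.4,  34.2])), (0.26, array([284.4, 265.2,   8.1,  17.8]))]
gate side [(0.85, array([273.1, 207.2,  47.1,  76.6]))]
gate_peg top [(0.97, array([327.3, 178.6,  70.6,  35.1]))]
gate_peg side [(0.96, array([272.6, 208.4,  51.2,  80.1]))]
catch_red top []
catch_red side [(0.67, array([274.6, 178.1,  12.5,  26.7])), (0.61, array([305.8, 163.8,  13.4,  15.7]))]
catch_blue top [(0.53, array([304.6, 167.5,  12. ,   9.4]))]
catch_blue side [(0.46, array([272.8, 208.6,  50.4,  81.6]))]
0.95
```

```bash
cat >> h.py <<'E'
from scipy.spatial.transform import Rotation as Ro
import json
def snap(fn):
    o=get_obs(); im=get_image('wrist'); k=get_calibration('wrist')
    T=np.eye(4);T[:3,:3]=Ro.from_euler('xyz',o['ee_rot'],degrees=True).as_matrix();T[:3,3]=o['tcp_pos']
    M=T@k['mount']
    json.dump(M.tolist(),open(f'pics/{fn}.json','w'))
    cv2.imwrite(f'pics/{fn}.png',im[:,:,::-1]); return im
def W(fn,u,v,z):
    k=get_calibration('wrist');M=np.array(json.load(open(f'pics/{fn}.json')))
    w=M[:3,:3]@np.array([(u-k['cx'])/k['fx'],(v-k['cy'])/k['fy'],1.]);o=M[:3,3]
    return (o+w*(z-o[2])/w[2]).round(1)
def WQ(fn,X):
    k=get_calibration('wrist');M=np.array(json.load(open(f'pics/{fn}.json')))
    p=M[:3,:3].T@(np.asarray(X,float)-M[:3,3]); return np.array([k['fx']*p[0]/p[2]+k['cx'],k['fy']*p[1]/p[2]+k['cy']]).round(1)
def st(s=''):
    o=get_obs();print(s,round(o['t'],2),o['tcp_pos'].round(1),o['ee_rot'].round(1),'F',o['wrist_force'].round(1),'g',round(o['grip_width'],1));return o
E
python3 - <<'E'
from h import *
goto([600,-34,330],[180,0,-90]);st()
snap('w1');st()
E
```

```text
3.21 [599.9 -34.8 329.7] [180.   -0.  -90.1] F [-0.6 -0.6 -0.2] g 85.8
 3.26 [599.9 -34.9 329.7] [180.   -0.  -90.1] F [-0.5  0.1  0.6] g 85.4
```

View pics/w1.png

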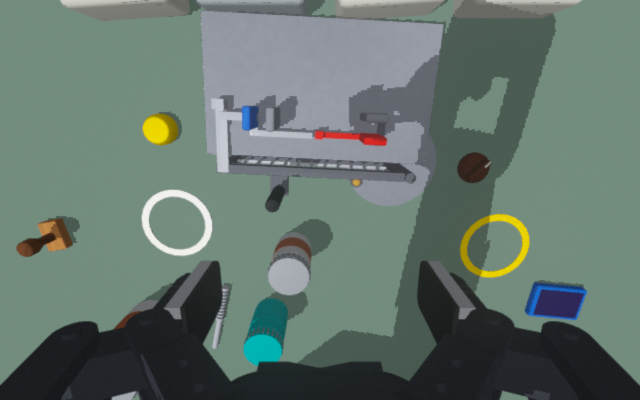

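```bash
python3 - <<'E'
import cv2
a=cv2.imread('pics/w1.png')[85:235,195:455];cv2.imwrite('pics/wc.png',cv2.resize(a,None,fx=3,fy=3,interpolation=cv2.INTER_CUBIC))
E
```

```text
(no output)
```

View pics/wc.png

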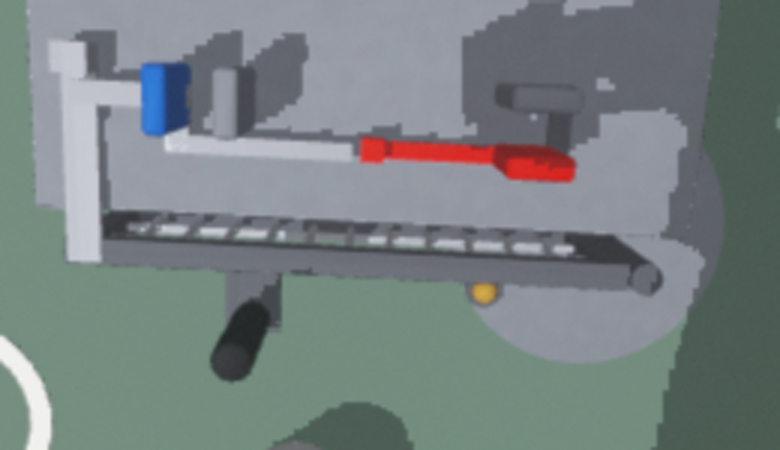

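```bash
python3 - <<'E'
from h import *
w=lambda a,b,z:W('w1',a/3+195-.33,b/3+85-.33,z)
print('peg top',w(233,361,166)); print('hinge',w(650,278,110))
print('cage FL corner',W('w1',202,12,106),W('w1',443,24,106),w(37,208,106), w(668,235,106))
print('red lug',w(497,96,156),w(583,100,156),'tab',w(508,170,156),w(575,172,156), w(540,181,156))
print('blue tab L',w(142,100,156),'R',w(168,100,156),'y ends',w(155,64,156),w(155,135,156),'lug',w(213,100,156),w(239,100,156),w(226,67,156),w(226,137,156))
print('tin top',W('w1',289,276,90),'ring',W('w1',495,245.5,0)); print('turq',W('w1',263,349,90),'pad',W('w1',556,301,14),'knob',W('w1',474,167,26),'cap',W('w1',160,129,24))
# prediction
c=np.array([684,-33.7]);a=np.radians(-2.1);R=np.array([[np.cos(a),-np.sin(a)],[np.sin(a),np.cos(a)]])
for n,l,z in[('BL',(70,120),106),('BR',(70,-120),106),('FL',(-70,120),106),('FR',(-70,-120),106)]:
    X=np.r_[c+R@np.array(l),z];print(n,X.round(1),WQ('w1',X),Q('top',X),Q('side',X))
E
```

```text
peg top [581.3  10.2 166. ]
hinge [ 596.2 -136.7  110. ]
cage FL corner [760.6  79.5 106. ] [ 749.5 -157.4  106. ] [621.9  88.2 106. ] [ 611.5 -143.3  106. ]
red lug [662.7 -72.7 156. ] [661.5 -99.1 156. ] tab [640.4 -76.9 156. ] [639.7 -97.8 156. ] [636.9 -87.  156. ]
blue tab L [661.8  36.  156. ] R [661.8  28.  156. ] y ends [672.4  31.3 156. ] [651.3  32.7 156. ] lug [661.7  14.2 156. ] [661.7   6.3 156. ] [671.4   9.8 156. ] [650.6  10.8 156. ]
tin top [463.9   4.1  90. ] ring [ 466.2 -304.     0. ]
turq [352.4  43.   90. ] pad [ 377.8 -405.7   14. ] knob [ 592.5 -243.9   26. ] cap [643.5 174.3  24. ]
BL [758.4  83.7 106. ] [198.   14.5] [291.2 138.4] [213.3 221.9]
BR [ 749.6 -156.2  106. ] [441.8  23.9] [368.7 139.5] [243.2 154.6]
FL [618.4  88.8 106. ] [206.8 157.2] [290.  182.9] [268.8 231.8]
FR [ 609.6 -151.1  106. ] [424.3 164.6] [368.5 184.2] [292.2 162.3]
```

The wrist picture shows the small tin with its brown band at (289,276), the yellow ring at (495,245), the peg top at (273,205), the red catch at (374,140) and the blue catch at (250,117). All three cameras agree to about 3 mm, so I move the tin now.

```bash
python3 - <<'E'
from h import *
goto([463.5,4.5,130],[180,0,-90]);st()
move_l([463.5,4.5,32],speed=120);st('down')
grip(50,20);st('gripped')
o=get_obs();wait(.1);st()
E
```

```text
4.22 [465.8   3.9 131.7] [-179.8   -0.   -90. ] F [0.7 0.4 0.5] g 85.5
down 5.19 [464.6   4.3  32.8] [-179.9   -0.   -90. ] F [ 0.1  0.3 -0.1] g 85.4
gripped 5.63 [464.5   4.8  33. ] [-179.9    0.   -90. ] F [-0.2  1.6  5.5] g 53.7
 5.73 [464.5   4.8  33. ] [-179.9    0.   -90. ] F [-0.9  2.1  5.7] g 53.7
```

```bash
python3 - <<'E'
from h import *
move_l([464.5,-100,32],speed=80);st()
move_l([466,-303.5,32],speed=100);wait(.2);st('end')
E
```

```text
7.19 [465.4 -99.1  33.1] [-1.799e+02  1.000e-01 -9.010e+01] F [-0.2  5.7  7.1] g 53.7
end 9.57 [ 466.4 -301.6   33.1] [180.    0.2 -90. ] F [-1.3  8.3  9. ] g 53.9
```

```bash
python3 - <<'E'
from h import *
move_l([466,-304.5,32],speed=30)
grip(85);st('rel')
move_l([466,-304,150],speed=150);st()
im=get_image('top');cv2.imwrite('pics/t2.png',cv2.resize(im[150:290,290:490,::-1],None,fx=3.6,fy=3.6,interpolation=cv2.INTER_CUBIC))
im=get_image('side');cv2.imwrite('pics/s2.png',cv2.resize(im[100:260,230:430,::-1],None,fx=3.6,fy=3.6,interpolation=cv2.INTER_CUBIC))
E
```

```text
rel 10.24 [ 465.7 -304.6   31.7] [180.   0. -90.] F [-0.5 -0.5 -0.2] g 84.9
 11.18 [ 465.3 -303.4  148.9] [ 1.799e+02  1.000e-01 -9.000e+01] F [-0.1  0.1 -0. ] g 84.8
```

View pics/s2.png

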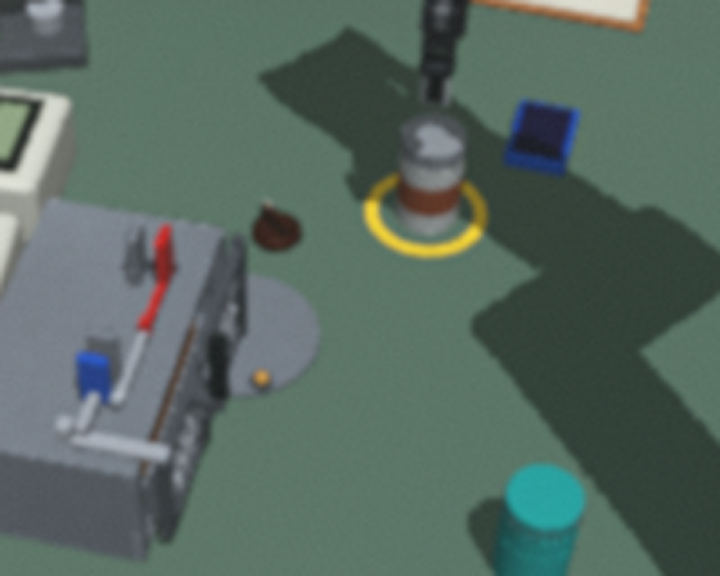

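The tin stands upright inside the yellow ring, at crop (430,180). Red catch next.

```bash
python3 - <<'E'
from h import *
goto([560,-200,230],[180,0,-45])
goto([656.5,-87,200],[180,0,-2.6]);grip(48,30);st()
snap('w3')
move_l([656.5,-87,133],speed=120);wait(.15);st('down')
snap('w4')
E
```

```text
13.08 [656.4 -87.6 200.4] [180.   -0.   -2.7] F [0.4 0.5 0.5] g 47.8
down 13.99 [657.6 -87.3 134.6] [180.   -0.2  -2.6] F [-0.8  0.7  0.1] g 47.9
```

View pics/w4.png

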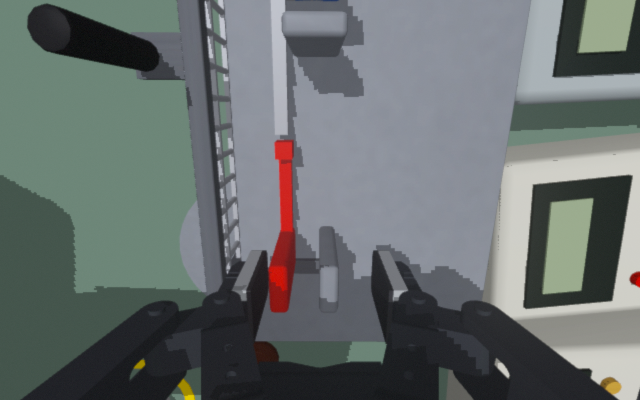

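```bash
python3 - <<'E'
from h import *
move_l([654.8,-87,132.5],speed=30);wait(.1);st()
for w in(28,23,19):
    grip(w,40);st(w)
snap('w5')
E
```

```text
14.39 [654.8 -87.  132.6] [180.   -0.   -2.6] F [ 0.2  0.3 -0.6] g 47.9
28 14.72 [653.9 -86.9 132.3] [-1.8e+02  1.0e-01 -2.6e+00] F [-3.7  0.4  2.9] g 28.2
23 14.95 [654.5 -87.  132.5] [-180.     0.    -2.6] F [-4.6  0.3  2.7] g 23.0
19 15.17 [655.5 -87.  132.7] [-1.8e+02 -1.0e-01 -2.6e+00] F [-0.9  0.1  1.3] g 19.5
```

View pics/w5.png

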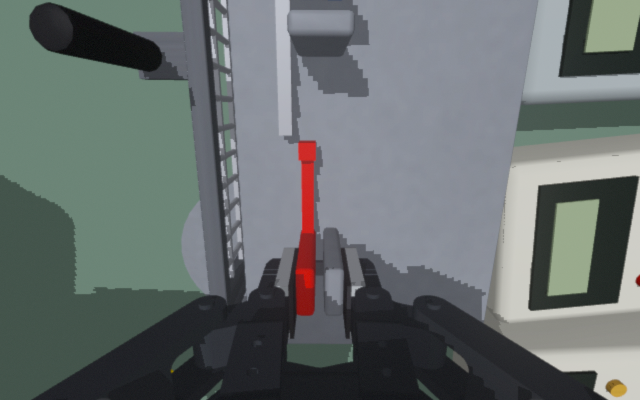

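Red tab squeezed: opening is 19.5 mm where 20 mm is nominal. I'll confirm with a firmer squeeze, then do blue.

```bash
python3 - <<'E'
from h import *
grip(10,70);st('firm')
grip(48,40)
move_l([655.5,-87,195],speed=150)
goto([661.5,16.2,195],[180,0,-92.6])
move_l([661.5,16.2,133],speed=120);wait(.15);st('down')
snap('w6')
E
```

```text
firm 15.43 [656.  -87.1 133. ] [180.   -0.2  -2.6] F [4.1 0.2 0.1] g 17.1
down 18.74 [662.6  16.1 134.6] [-179.8   -0.   -92.6] F [-0.5  0.1  0.8] g 48.3
```

View pics/w6.png

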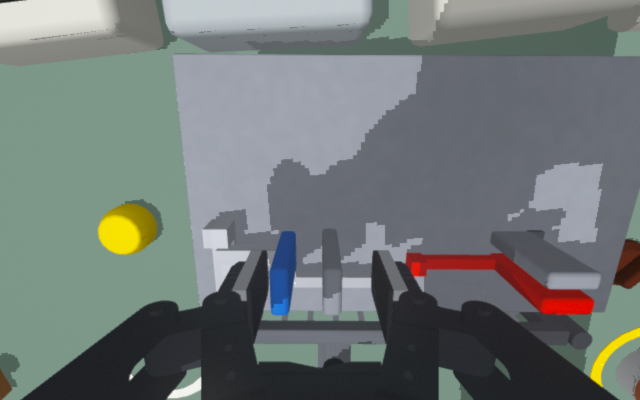

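```bash
python3 - <<'E'
from h import *
move_l([661.5,18,132.5],speed=30);wait(.1);st()
for w,f in((28,40),(23,40),(19,40),(10,70)):
    grip(w,f);st(w)
snap('w7')
E
```

```text
19.14 [661.5  18.1 132.6] [-180.    -0.   -92.6] F [-0.1 -0.3 -0.8] g 47.7
28 19.48 [661.6  19.1 132.9] [-1.80e+02  1.00e-01 -9.26e+01] F [-0.   4.6  2.6] g 28.2
23 19.7 [661.7  18.3 132.8] [-180.     0.   -92.6] F [-0.1  3.8  1.7] g 23.1
19 19.92 [661.7  16.8 133. ] [-1.80e+02 -1.00e-01 -9.26e+01] F [-1.2 -0.8  5.1] g 19.4
10 20.13 [661.7  16.4 133.3] [-1.80e+02 -1.00e-01 -9.26e+01] F [-2.9 -3.6  6.2] g 17.0
```

View pics/w7.png

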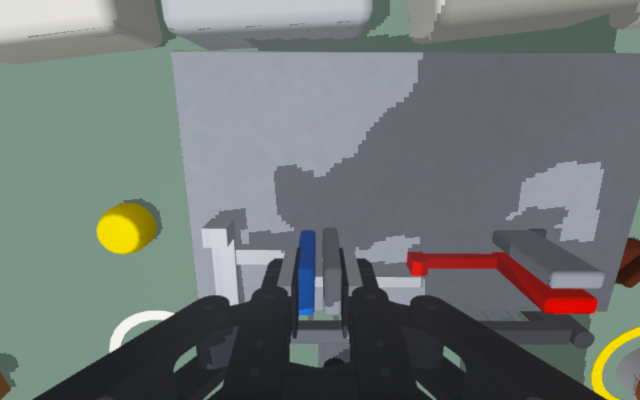

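```bash
python3 - <<'E'
from h import *
grip(48,40)
move_l([661.5,16.5,200],speed=150)
snap('w8')
goto([580.5,9.5,205],[180,0,-2.6])
snap('w8b')
move_l([580.5,9.5,128.5],speed=120);wait(.15);st('down')
snap('w9')
E
```

```text
down 23.64 [581.6   9.4 129.9] [180.   -0.2  -2.6] F [-0.5 -0.6 -0.5] g 48.1
```

View pics/w9.png

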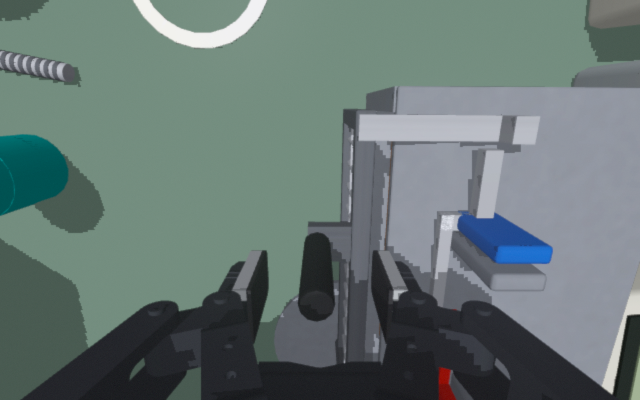

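View pics/w8.png

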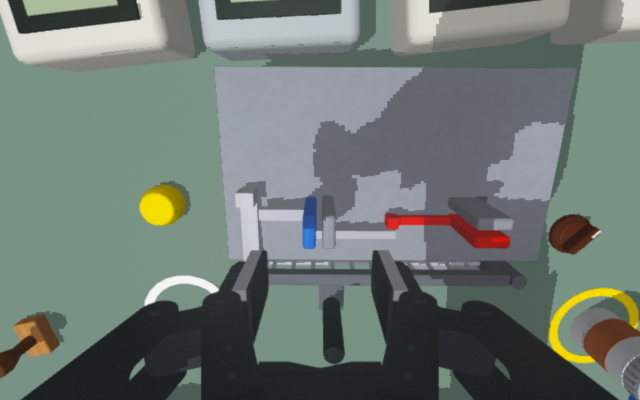

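```bash
cat >> h.py <<'E'
H=np.array([596.2,-136.7]); 
def swing(P0,th0,ths,yaw0,z,speed=80,H=H):
    d=np.asarray(P0)-H
    for th in ths:
        a=np.radians(th-th0);c,s=np.cos(a),np.sin(a)
        p=H+np.array([c*d[0]-s*d[1],s*d[0]+c*d[1]])
        move_l([p[0],p[1],z],[180,0,yaw0+th-th0],speed=speed)
        o=get_obs();q=o['tcp_pos'][:2]-H
        print(th,round(o['t'],2),o['tcp_pos'].round(1),'F',o['wrist_force'].round(1),'g',round(o['grip_width'],1),'ang',round(np.degrees(np.arctan2(-q[0],q[1])),2),'r',round(np.hypot(*q),1))
E
python3 - <<'E'
from h import *
grip(8,70);st('g')
o=get_obs();P0=o['tcp_pos'][:2];print(P0)
json.dump(P0.tolist(),open('P0.json','w'))
swing(P0,0,[3,6],-2.6,128.5,speed=40)
E
```

```text
g 24.11 [580.7   9.6 129.1] [-180.    -0.    -2.6] F [-1.5  1.   3.2] g 12.3
[580.67136759   9.56965938]
3 24.45 [573.4   8.6 129. ] F [-0.7  1.   4.2] g 12.7 ang 8.92 r 147.1
6 24.79 [565.9   7.2 129. ] F [-0.7  0.3  4.8] g 12.5 ang 11.9 r 147.1
```

```bash
python3 - <<'E'
from h import *
P0=json.load(open('P0.json'))
grip(8,90)
swing(P0,0,[12,18,24,30,36,42,48],-2.6,128.5,speed=50)
get_image('top');im=get_image('top');cv2.imwrite('pics/t3.png',cv2.resize(im[125:285,225:445,::-1],None,fx=3.6,fy=3.6,interpolation=cv2.INTER_CUBIC))
E
```

```text
12 25.47 [551.    3.2 129.1] F [-0.9  0.8  5.5] g 11.9 ang 17.91 r 147.1
18 25.93 [536.6  -2.3 129. ] F [-0.3  1.5  5.2] g 11.8 ang 23.91 r 147.1
24 26.38 [522.9  -9.3 129.1] F [0.1 0.9 6.2] g 11.7 ang 29.91 r 147.0
30 26.84 [509.8 -17.9 129.1] F [-2.1  0.5  6. ] g 11.8 ang 36.01 r 146.9
36 27.3 [497.1 -28.3 129.1] F [-4.1 -1.6  7.8] g 11.8 ang 42.44 r 146.8
42 27.76 [487.2 -38.4 129. ] F [0.3 0.2 6. ] g 11.8 ang 47.96 r 146.7
48 28.22 [477.6 -50.5 129. ] F [-0.1  1.2  5.2] g 12.2 ang 53.97 r 146.6
```

View pics/t3.png

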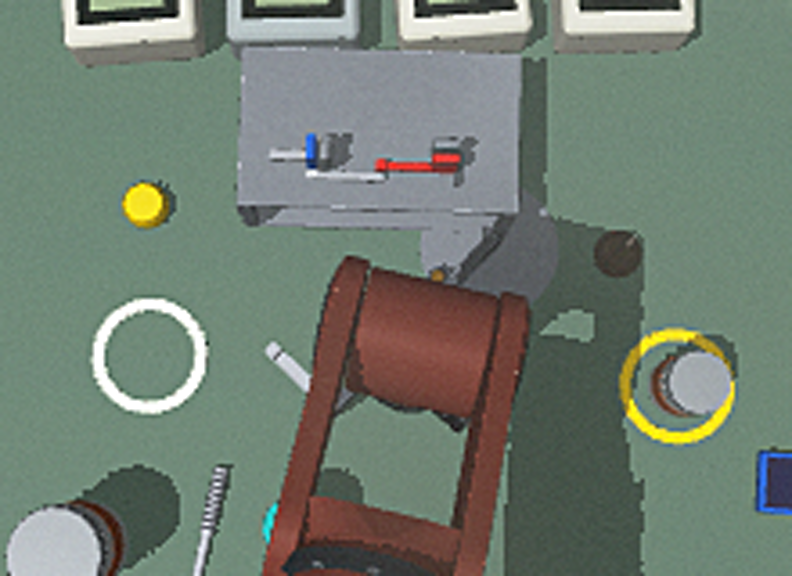

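```bash
python3 - <<'E'
from h import *
P0=json.load(open('P0.json'))
swing(P0,0,[58,68,78,86,91],-2.6,128.5,speed=70)
wait(.4);st()
for c,s in(('top',np.s_[125:285,225:445]),('side',np.s_[100:260,200:420])):
    im=get_image(c);cv2.imwrite(f'pics/{c}4.png',cv2.resize(im[s][:,:,::-1],None,fx=3.6,fy=3.6,interpolation=cv2.INTER_CUBIC))
snap('w10')
E
```

```text
58 28.83 [464.6 -72.6 129. ] F [0.3 1.3 5.1] g 12.1 ang 64.02 r 146.4
68 29.35 [455.8 -96.4 129. ] F [1.7 0.9 5.2] g 11.5 ang 73.99 r 146.1
78 29.87 [ 451.2 -121.3  129. ] F [4.5 1.5 5.2] g 11.7 ang 83.95 r 145.8
86 30.31 [ 450.7 -141.7  129.1] F [5.7 1.9 3.3] g 12.2 ang 91.98 r 145.6
91 30.64 [ 451.9 -154.3  129. ] F [6.  3.7 5.2] g 12.0 ang 96.95 r 145.4
 31.04 [ 451.8 -154.1  129. ] [179.8  -0.   88.3] F [5.6 3.8 4.1] g 12.1
```

View pics/top4.png

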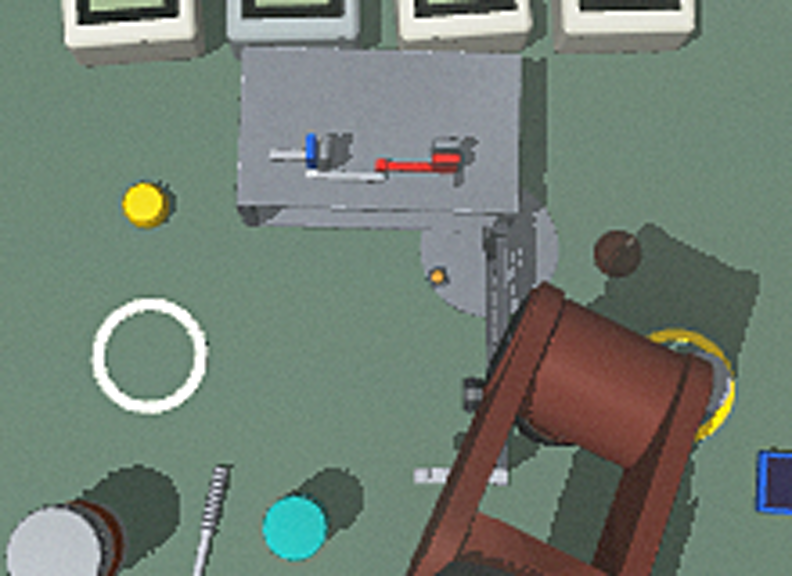

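View pics/side4.png

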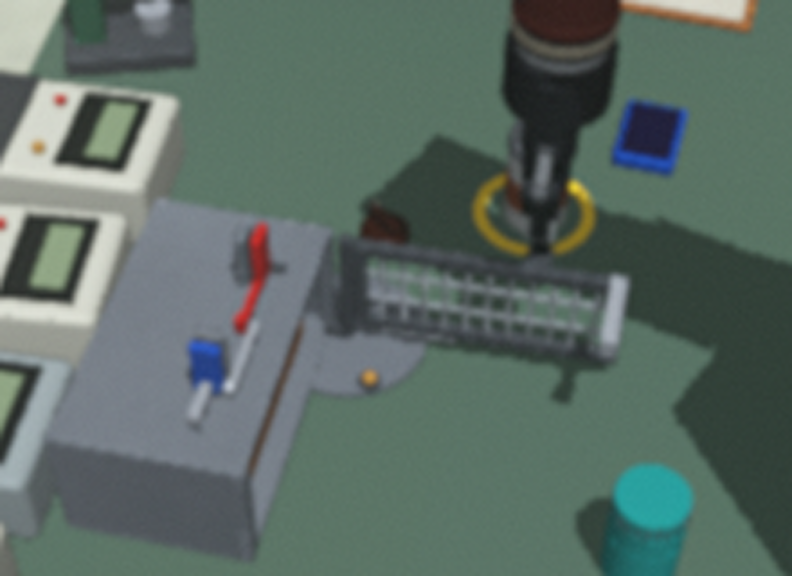

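View pics/w10.png

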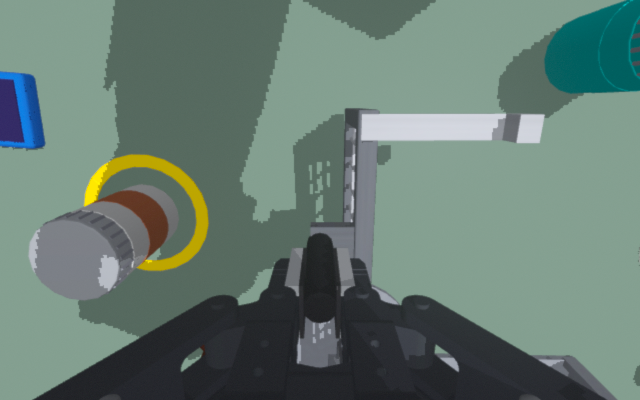

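```bash
python3 - <<'E'
from h import *
st(); sign_off(); st()
E
```

```text
31.19 [ 451.8 -154.1  129.1] [179.8  -0.   88.3] F [5.9 3.  4.4] g 11.8
the job is handed in; nothing more can be done
the job is handed in; nothing more can be done
```

The job was handed in at 31.2 s, with the arm still gripping the black peg and holding the gate open.

- **Tin:** I slid the small grey tin with the brown band along the desk with a light grip and let go. The last pictures show it upright and well inside the yellow ring, a few millimetres off centre.
- **Catches:** I squeezed red, then blue, each until the fingers stopped. The openings read about 19.5 mm at 40 N and 17 mm at 70 N, against a nominal 20 mm; I put the difference down to give in the pads. The gate then opened freely, which agrees with the latch being released.
- **Gate:** I swung it past its click, where the load at the peg peaked around 36°, and stopped at about 91° from shut. That angle comes from the tool rotation and the arc the tool travelled, and the top picture shows the gate square to the cage front.
- **Forces:** While holding, the wrist force was about 8 N, including a 3–4 N pull towards shut. The radius to my estimated hinge point shrank by about 2 mm over the swing, so that estimate is slightly off. It did no harm.
- **Other things:** I touched nothing else on the desk, and what the last pictures show had not moved. The stamp lies outside those crops, so I did not re-check it.

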